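# Press a spectacle-frame front into the corner of a drilling jig and hold it

## Task

The brown acetate front of a pair of glasses, half milled and still with its rectangular outline, lies on the left-hand bench and has to be located in the drilling jig on the right-hand desk. First fold the jig's end stop right down onto the bed. Then lay the front flat on the plywood bed with its straight brow edge (the long edge without the nose notch) to the fence, and push it fully home into the corner so that the brow edge sits flush along the fence and the end butts against the end stop. Finish while still gripping it and pressing it firmly against both at once, ready for drilling; do not let go, and leave the glasses case, the loupe and the lens carton where they are.

Things in the scene. Friction and masses are not known exactly. Their poses are not given: they have to be found in the camera images.
- frame_front: Loose dark brown acetate slab 60 x 150 x 8 mm, about 60 g, with two lens openings right through. Origin: middle of its underside. +x points to the straight brow edge (x = +30 mm, 150 mm long); the edge at x = -30 mm has a nose notch (9 mm deep, 34 mm long). y runs along the brow edge, ends at +-75 mm. Starts flat on the left bench (z = 0), its x axis within 0.8 rad of the robot's x.
- bridge (a point): On the front, middle of the bridge between the openings, underside (x = +2.5, y = 0, z = 0 mm). Grip here, one finger down in each opening, closing along y: the bridge is 20 mm wide in y with parallel sides. Each opening is a soft rounded rectangle, x = -16 to +21 mm and 10 to 61 mm (or -10 to -61 mm) in y.
- front_corner (a point): On the front, the corner of its underside where the brow edge meets the end that goes to the end stop (x = +30, y = -75, z = 0 mm in the front's frame).
- jig: Drilling jig, fixed on the right-hand desk: an aluminium plate 130 x 216 mm on rubber feet with a plywood bed. Origin: centre of its underside; z up; x points across the bed to the fence, away from the robot; y along the fence, to the left. The bed's top is at z = 18 mm, from x = -55 to +26 mm and y = -86 to +98 mm.
- fence_face (a point): Middle of the fence's flat face (the plane x = +30 mm of the jig), 8 mm above the bed. The fence is a rigid aluminium bar with a graduated strip, 216 mm long, along the far side of the bed; its top is at z = 34 mm in the jig's frame. The hinge ears of the end stop stand on it at y = -100 to -74 mm, up to z = 53 mm.
- flip_stop (a joint): Hinge of the end stop at the right end of the fence. 0 rad = fully down (its limit), grows as it swings up; starts at 0.7 to 1.15. Friction keeps it where it is left; about 1 N on the tab moves it. Hinge line parallel to the jig's y axis through x = +41, z = +46 mm in the jig's frame; the stop is at y = -87 mm. Pushing along y cannot open it.
- stop_tab (a point): Top of the black ribbed thumb tab (22 x 26 mm) at the free end of the end stop, 92 mm from the hinge line; with the stop down it is at x = -51, y = -87, z = +52 mm in the jig's frame. Pushing the tab down folds the stop down.
- stop_face (a point): Middle of the flat face of the dark steel blade (56 x 18 x 22.5 mm) under the end stop, the stop proper; moves with the end stop. With the stop down the blade stands across the bed, 1.5 mm above it, from x = -34 to +22 mm in the jig's frame, and this face, which looks along +y, is the plane y = -78 mm.
- jig_corner (a point): Where the fence face, the face of the end stop (when down) and the bed top meet: x = +30, y = -78, z = 18 mm in the jig's frame. The front_corner of a front that is fully home lies here. Acetate drags on bed, fence and stop alike (friction about 0.5 to 0.7), so a push felt at the wrist may be drag and not yet contact.
- glasses_case: Closed black glasses case 163 x 112 x 37 mm, loose bystander beyond the jig. Origin: centre of its underside.
- loupe: Black watchmaker's loupe, 35 mm across, 37 mm high, loose bystander beyond the jig. Origin: centre of its underside.
- carton: Flat square white and blue lens carton, 75 x 75 x 17 mm, loose bystander to the right of the jig. Origin: centre of its underside.

How it is judged (in metres and radians):
On the way, in this order (a step that is already met when the one before it is completed fails the run):
1. the end stop is folded down (value of joint flip_stop below 0.05 rad), for 0.2 s.
2. the front lies flat on the bed with the end stop down (value of joint flip_stop below 0.05 rad and z of frame_front in the frame of jig between 0.0155 and 0.0215 m and angle between frame_front's own z axis and vertical below 0.05 rad and x of frame_front in the frame of jig between -0.06 and 0.01 m and y of frame_front in the frame of jig between -0.012 and 0.1 m), for 0.2 s.
At the end, for the whole second after the job is handed in: Stop down (under 0.05 rad); front flat on the bed, brow edge along the fence (within 0.025 rad), front_corner within 4 mm of jig_corner, pressed against fence and end stop with over 1 N each, at rest, fingers still on it (value of joint flip_stop below 0.05 rad and contact force between frame_front and jig_c0 above 1 N and contact force between frame_front and flip_stop_c0 above 1 N and distance between front_corner and jig_corner below 0.004 m and angle between the y axis of frame_front and the y axis of jig, either way round below 0.025 rad and z of frame_front in the frame of jig between 0.0155 and 0.0215 m and angle between frame_front's own z axis and vertical below 0.05 rad and contact force between the fingers and frame_front above 1 N and linear speed of frame_front below 0.01 m/s); the arm keeps its last pose, push and grip.
It fails at once if glasses case shifted (distance of glasses_case from where it was at the start of the episode above 0.015 m).
It fails at once if loupe shifted (distance of loupe from where it was at the start of the episode above 0.015 m).
It fails at once if lens carton shifted (distance of carton from where it was at the start of the episode above 0.015 m).
It also fails if it takes over 61 s, if anything falls off the work surface, if the arm or the gripper's body presses on something with over 40 N, if the wrist force passes 120 N, or if a joint passes its speed limit or range.

## Robot

A 6-joint arm with a two-finger parallel gripper is mounted at the origin on a cart in front of the work surface, level with it; the furniture and walls round the work are solid. World frame = base frame: x ahead of the robot, y to its left, z up, the work surface at z = 0. Lengths are in m, angles in degrees, forces in N, time in s.
With the tool pointing down it reaches from about 0.25 to 0.725 m from the base axis. Payload 9.7 kg.
Tool frame: the origin (TCP) lies between the finger pads; the fingertips stand 22 mm ahead of it and the grasp point (between the pads) lies 3 mm ahead of it; z points along the fingers, y is the line along which they close (so a half turn about z gives the same grasp; the last joint's range is limited). The gripper opens to 85 mm and grips with 20 to 120 N. Pads are 22 mm wide; open, the fingers measure 114 mm over their backs; the gripper's body (76 mm by 85 mm) begins 54 mm behind the grasp point. The pads swing forward as they close: fully open they stand 13 mm farther back than shut.
Start: joints at [63.083, 4.979, 10.078, 95.1, 0, 90], TCP at [0.249, 0.49, 0.253] pointing down, gripper open.
Joint ranges: [-179.16, 179.16], [-48.56, 103.87], [-65.8, 70.77], [-126.05, 130.52], [-82.76, 87.17], [-180, 180]. Speed limits (degrees/s): [127.2, 127.2, 147.25, 180, 180, 180].

## Interface

Orientations are given as [roll, pitch, yaw] about the fixed x, y, z axes, in that order (R = Rz(yaw) Ry(pitch) Rx(roll)).
In Python, from workcell import bot, viewer, finder gives the robot as it stands.
- The arm moves only by the tool move_arm, never from a script. Its arguments are lists of equal length, an entry for each row: "offset": the shift along the tool's x, y, z in cm, a list of three; "twist": the turn, a rotation vector about the tool's x, y, z in rad, a list of three; "grip": the opening, from 0 (shut) to 1 (fully open). In form: {"offset": [[x, y, z], ...], "twist": [[ax, ay, az], ...], "grip": [grip, ...]}. A call has 1 to 5 rows; each row shifts and turns the commanded pose from where the row before left it, along the tool's axes as they then stand; what a row does not reach is not made up. A row lasts 1/10 s, in which the tool goes at most 50 mm and 8.59 degrees, less where a joint would pass 70% of its speed; a pose out of reach is approached as far as the arm can. A call is refused whole if a number of a shift passes 5 or a number of a turn 0.15, either way. A call with a gripper value outside its range is refused whole. The fingers move at their own pace and stop on an object; "force" is the grip in N (left out, the last holds). Time passes only in rows, so rows that do not move let the fingers close. It gives the time, the measured TCP pose, the force, the opening and the grip force at its end, in the units of the state.
- bot.get_obs(): the state, without advancing time (a new reading comes with each control period).
- viewer.camera(name): name is "scene" or "side" or "wrist"; returns a dict with "color" (400x640x3 uint8, red, green, blue), "depth" (400x640 float32, m along the optical axis (not along the pixel's ray), 0 where there is no reading), "vfov" (degrees; the focal length in pixels is half the picture's height over the tangent of half this angle, whatever the lens; pixels are square), "cx", "cy" (the principal point, pixels), "position" and "attitude" of the camera in the world; the wrist camera has in their place "tool_from_camera" (4x4, takes a point from camera to tool coordinates, whose origin is the TCP and whose axes are the flange's). Camera axes: x right, y down, z forward; pixel columns grow to the right and rows downward; lengths in m; the calibration is good to about 2 mm. A picture is of the moment at which its call begins: read the wrist's pose just before it.
- bot.job_done(): hands the job in; it is judged then, once.
Trained networks look in a picture, given as the dict that the camera call returned (one of the last four; its "shot" number tells which), for a name from the list of things; names that differ only in an ending like _2 or _b are one class to them, and where a whole thing is asked for, a point or a joint stands for the part that bears it (a point fixed in the world has none). Each returns a list of dicts, best first, with "p" (0 to 1); they miss things now and then, are a little off and sometimes report something else, mostly with a low value. They report only what shows in the picture. A call takes as long as a camera call.
- finder.boxes_of(picture, thing): "position" ([column, row] in pixels, amid what is visible of it).
- finder.pinpoint(picture, thing): "position" ([column, row] in pixels: a listed point, or the origin of a listed thing).
The state is a dict: "time": time; "q": joint angles; "qd": joint speeds; "joint_efforts": joint torques, N m; "ee_pos": TCP position; "tcp_rot": TCP orientation; "wrist_force": force on the tool from outside, world axes, zero at the start; "torque": the same for the moment, N m; "opening": finger opening in m; "grasp_force": force on a finger pad.
Only numpy, scipy, OpenCV 4.12 (cv2) and the standard library are available. Lean on these libraries where they do the work, as an engineer would, in place of code of your own. Each camera call takes 0.05 s, during which the arm holds its last target. There are 200 camera calls.

## Working session

There is one attempt and no reset: what is moved stays moved. The work goes in short steps, Python scripts to look and compute and a tool call to move; the robot and the scene stay as the last step left them, time stands still between calls to the robot, and variables do not carry over. Pictures are saved under pics/ and viewed, at most 10 in all, crops included, and the job is handed in when it is done.

Besides the shell and the picture viewer there is one more tool, called as name(argument=value, ...), one argument or row to a line, values as JSON. move_arm: Moves the arm, as the interface text tells. Its arguments: {"type":"object","properties":{"offset":{"type":"array","items":{"type":"array","items":{"type":"number"}}},"twist":{"type":"array","items":{"type":"array","items":{"type":"number"}}},"grip":{"type":"array","items":{"type":"number"}},"force":{"type":"number"}},"required":["offset","twist","grip"]}

```bash
mkdir -p pics; ls; cat > h.py <<'E'
import numpy as np, cv2
from scipy.spatial.transform import Rotation as R
from workcell import bot, viewer, finder
def Rm(a):
    a=np.array(a,float)
    if a.shape==(3,3): return a
    if a.size==4: return R.from_quat(a).as_matrix()
    return R.from_euler('xyz',a,degrees=True).as_matrix()
def tool():
    o=bot.get_obs(); T=np.eye(4); T[:3,:3]=Rm(o['tcp_rot']); T[:3,3]=o['ee_pos']; return T
def shot(n):
    T=tool(); c=viewer.camera(n)
    if n=='wrist': C=T@np.array(c['tool_from_camera'])
    else:
        C=np.eye(4); C[:3,:3]=Rm(c['attitude']); C[:3,3]=c['position']
    c['T']=C; c['f']=200/np.tan(np.radians(c['vfov'])/2); return c
def ray(c,p):
    d=np.array([(p[0]-c['cx'])/c['f'],(p[1]-c['cy'])/c['f'],1.]); return c['T'][:3,3],c['T'][:3,:3]@d
def at_z(c,p,z):
    o,d=ray(c,p); return o+d*(z-o[2])/d[2]
def at_depth(c,p):
    u,v=int(round(p[0])),int(round(p[1])); w=c['depth'][max(v-2,0):v+3,max(u-2,0):u+3]; w=w[w>0]
    o,d=ray(c,p); return o+d*np.median(w) if len(w) else None
def save(c,n): cv2.imwrite(f'pics/{n}.png',c['color'][:,:,::-1])
E
python3 - <<'E'
from h import *
o=bot.get_obs(); print(o)
for n in ['scene','side','wrist']:
    c=shot(n); save(c,n+'0'); print(n,c['vfov'],c['cx'],c['cy'],c.get('position'),c.get('attitude'))
    if n=='wrist': print(c['tool_from_camera'])
    for t in ['frame_front','bridge','front_corner','jig','fence_face','stop_tab','stop_face','jig_corner','glasses_case','loupe','carton']:
        for r in finder.pinpoint(c,t)[:2]:
            a=at_depth(c,r['position']); print(t,round(r['p'],2),np.round(r['position'],1),None if a is None else a.round(4))
E
```

```text
pics
{'time': 0.0, 'q': array([6.30817915e+01, 5.01065363e+00, 1.00335254e+01, 9.50979376e+01,
       7.96176733e-04, 8.99995557e+01]), 'qd': array([ 0.09745259,  0.07969527,  0.02817958, -0.06560907,  0.01310198,
        0.00380886]), 'joint_efforts': array([-1.72339296e-03, -5.20385563e+01,  4.64804757e+01,  1.60620891e-02,
       -9.34730224e-05, -9.30158734e-06]), 'ee_pos': array([0.24890358, 0.49023764, 0.252579  ]), 'tcp_rot': array([-1.79924934e+02, -7.96758208e-04,  1.53082235e+02]), 'wrist_force': array([ 0.05572463, -0.59430273, -0.80168299]), 'torque': array([-0.02152541,  0.030468  ,  0.02119647]), 'grasp_force': 0.0, 'opening': 0.08548237758414455}
scene 49.92914045865264 312.0137185074158 193.73982097240093 [-0.09284259 -1.17068535  0.91974734] [-124.18511577   -0.52095702  -33.34445232]
frame_front 0.65 [368.8 264.1] [ 0.5787 -0.4756  0.0205]
frame_front 0.59 [250.1 171.3] [0.5282 0.2175 0.0086]
bridge 0.69 [249.1 169.1] [0.5296 0.2289 0.0129]
bridge 0.38 [251.7 169. ] [0.5405 0.2273 0.0106]
front_corner 0.63 [263.8 175.2] [0.5613 0.1615 0.0081]
front_corner 0.22 [365.
[... 1049 characters left out ...]
4.6 174.7] [0.5256 0.2212 0.0027]
stop_tab 0.7 [380.4 205.9] [ 0.7475 -0.1936  0.0347]
stop_tab 0.53 [322.2 211.2] [ 0.6001 -0.1141  0.0327]
stop_face 0.52 [328.2 226. ] [ 0.5509 -0.2103  0.0698]
jig_corner 0.75 [336.  231.8] [ 0.5872 -0.1964  0.0212]
glasses_case 0.9 [381.4 206.9] [ 0.7468 -0.1986  0.0345]
loupe 0.49 [398.5 249.4] [ 0.6829 -0.3392  0.0135]
wrist 65.31263161664083 317.26045940821876 202.22568481984754 None None
[[-7.41589276e-04 -9.58564123e-01 -2.84875890e-01  7.29483774e-02]
 [ 9.99998198e-01 -2.13011786e-04 -1.88644424e-03  1.24448046e-03]
 [ 1.74759585e-03 -2.84876776e-01  9.58562553e-01 -1.20111762e-01]
 [ 0.00000000e+00  0.00000000e+00  0.00000000e+00  1.00000000e+00]]
```

```bash
python3 - <<'E'
import cv2,numpy as np
a=cv2.imread('pics/scene0.png');b=cv2.imread('pics/side0.png')
A=cv2.resize(a[140:300,220:420],(800,640)[:2] and (750,600),interpolation=cv2.INTER_CUBIC)
cv2.imwrite('pics/sc.png',A)
cv2.imwrite('pics/two.png',np.hstack([cv2.resize(b[140:300,210:430],(800,582),interpolation=cv2.INTER_CUBIC)]))
E
```

```text
(no output)
```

View pics/two.png

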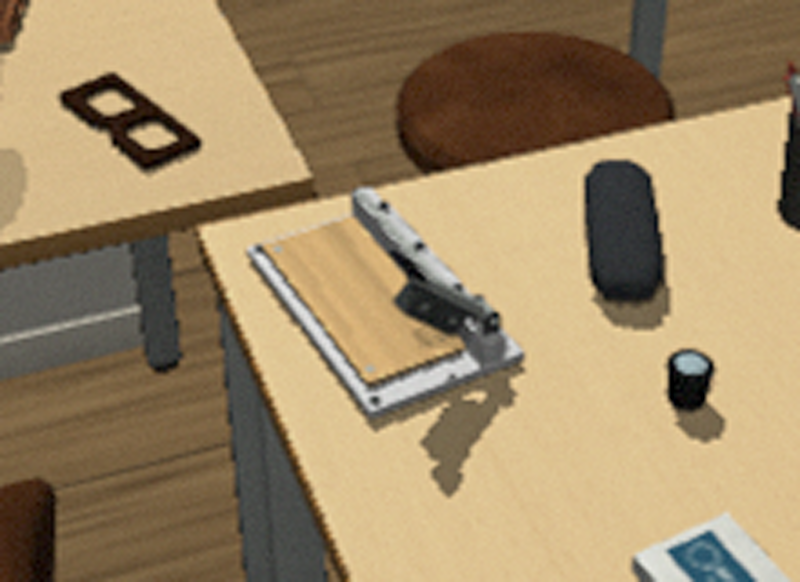

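The side view shows the front on the left bench, about (130,120) in the crop. The jig is in the middle with its stop raised near (440,310) and the hinge at about (490,340). The case, loupe and carton are to the right. I'm moving over the front.

move_arm(
  offset=[
    [-3.4, -1.3, 0],
    [-3.4, -1.3, 0],
    [-3.4, -1.3, 0],
    [-3.4, -1.3, 0],
    [-3.4, -1.3, 0],
  ],
  twist=[
    [0, 0, 0],
    [0, 0, 0],
    [0, 0, 0],
    [0, 0, 0],
    [0, 0, 0],
  ],
  grip=[1, 1, 1, 1, 1],
)

```text
time: 2.3
ee_pos: [0.3719, 0.3543, 0.2534]
tcp_rot: [180.0, 0.0, 153.1]
wrist_force: [0.2, -0.4, -0.7]
opening: 0.0855
grasp_force: 0.0
```

move_arm(
  offset=[
    [-3.4, -1.3, 0],
    [-3.4, -1.3, 0],
    [-3.4, -1.3, 0],
    [-3.4, -1.3, 0],
    [-3.4, -1.3, 0],
  ],
  twist=[
    [0, 0, 0],
    [0, 0, 0],
    [0, 0, 0],
    [0, 0, 0],
    [0, 0, 0],
  ],
  grip=[1, 1, 1, 1, 1],
)

```text
time: 2.8
ee_pos: [0.4942, 0.2193, 0.2534]
tcp_rot: [180.0, 0.0, 153.1]
wrist_force: [0.7, 1.2, -0.1]
opening: 0.0853
grasp_force: 0.0
```

move_arm(
  offset=[
    [0, 0, 0],
    [0, 0, 0],
    [0, 0, 0],
    [0, 0, 0],
    [0, 0, 0],
  ],
  twist=[
    [0, 0, -0.1175],
    [0, 0, -0.1175],
    [0, 0, -0.1175],
    [0, 0, -0.1175],
    [0, 0, 0],
  ],
  grip=[1, 1, 1, 1, 1],
)

```text
time: 3.3
ee_pos: [0.4933, 0.2205, 0.2533]
tcp_rot: [-180.0, 0.0, -179.9]
wrist_force: [0.4, 0.1, -0.2]
opening: 0.0855
grasp_force: 0.0
```

```bash
cat >> h.py <<'E'
def look(n,things,k=1):
    c=shot(n)
    for t in things:
        for r in finder.pinpoint(c,t)[:k]:
            a=at_depth(c,r['position']); print(n,t,round(r['p'],2),np.round(r['position'],1),None if a is None else a.round(4))
    return c
def st():
    o=bot.get_obs(); print('t',round(o['time'],2),'pos',np.round(o['ee_pos'],4),'rot',np.round(o['tcp_rot'],2),'F',np.round(o['wrist_force'],1),'q',np.round(o['q'],1),'open',round(o['opening'],4),'gf',round(o['grasp_force'],1))
E
python3 - <<'E'
from h import *
st(); c=look('wrist',['frame_front','bridge','front_corner']); save(c,'w1')
st(); 
# point cloud mask: dark brown on bench
g=c['color'].max(2); d=c['depth']
v,u=np.nonzero((g<90)&(d>0)); 
n,l,s,ce=cv2.connectedComponentsWithStats(((g<90)*255).astype('uint8'))
for i in np.argsort(-s[1:,4])[:4]+1:
    m=l==i; v,u=np.nonzero(m)
    P=np.array([at_z(c,(a,b),0.008)[:2] for a,b in zip(u,v)]).astype('float32')
    print(s[i],cv2.minAreaRect(P))
E
```

```text
t 3.3 pos [0.4933 0.2205 0.2533] rot [-180.     0.  -179.9] F [ 0.4  0.1 -0.2] q [24.1  3.6  8.7 95.  -0.  24. ] open 0.0855 gf 0.0
wrist frame_front 0.75 [326.7 202.8] [0.5302 0.2328 0.0074]
wrist bridge 0.88 [326.4 206.2] [0.5346 0.2325 0.0073]
wrist front_corner 0.55 [268.6 231.9] [0.5687 0.16   0.0071]
t 3.5 pos [0.4933 0.2206 0.2533] rot [180.     0.   179.87] F [-0.2 -0.2 -0.3] q [24.1  3.6  8.7 95.  -0.  24.2] open 0.0852 gf 0.0
[    0   251   640   149 52008] ((0.7161852121353149, 0.223807692527771), (0.24284303188323975, 0.9598662853240967), 0.14178302884101868)
[    0     0   217   200 17300] ((0.40757495164871216, -0.004055649042129517), (0.2528740167617798, 0.1718980222940445), 70.04151153564453)
[ 263  176  124   57 3686] ((0.5324180722236633, 0.2306547909975052), (0.062411222606897354, 0.14872874319553375), 4.619001865386963)
[ 572   31   68  112 1780] ((0.39918509125709534, 0.547646701335907), (0.060620106756687164, 0.10108382254838943), 57.27888488769531)
```

View pics/w1.png

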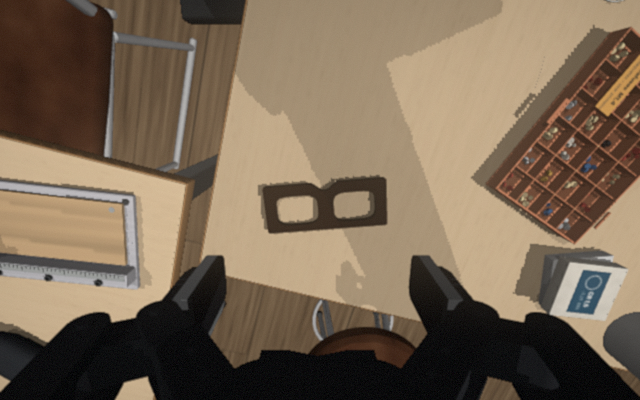

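The picture shows the front at (325,205), with its brow edge on the far side and a yaw of about +4.6°. The corner of the jig is at the left, near (130,240). I'm moving over the jig.

move_arm(
  offset=[
    [0.2, -3.6, -0.3],
    [0.2, -3.6, -0.3],
    [0.2, -3.6, -0.3],
    [0.2, -3.6, -0.3],
    [0.2, -3.6, -0.3],
  ],
  twist=[
    [0, 0, 0],
    [0, 0, 0],
    [0, 0, 0],
    [0, 0, 0],
    [0, 0, 0],
  ],
  grip=[1, 1, 1, 1, 1],
)

```text
time: 4.0
ee_pos: [0.483, 0.0393, 0.2685]
tcp_rot: [-180.0, 0.0, 179.9]
wrist_force: [-0.1, -0.1, 0.1]
opening: 0.0854
grasp_force: 0.0
```

move_arm(
  offset=[
    [0.2, -3.6, -0.3],
    [0.2, -3.6, -0.3],
    [0.2, -3.6, -0.3],
    [0.2, -3.6, -0.3],
    [0.2, -3.6, -0.3],
  ],
  twist=[
    [0, 0, 0],
    [0, 0, 0],
    [0, 0, 0],
    [0, 0, 0],
    [0, 0, 0],
  ],
  grip=[1, 1, 1, 1, 1],
)

```text
time: 4.5
ee_pos: [0.473, -0.1408, 0.2836]
tcp_rot: [-180.0, 0.0, 179.9]
wrist_force: [0.3, 0.6, 1.3]
opening: 0.0852
grasp_force: 0.0
```

```bash
python3 - <<'E'
from h import *
st(); c=look('wrist',['jig','fence_face','jig_corner','stop_tab','stop_face','flip_stop'],2); save(c,'w2')
np.savez('w2.npz',d=c['depth'],rgb=c['color'],T=c['T'],f=c['f'],cx=c['cx'],cy=c['cy'])
E
```

```text
t 4.5 pos [ 0.473  -0.1408  0.2836] rot [-1.7999e+02  2.0000e-02  1.7990e+02] F [0.3 0.6 1.3] q [-16.6  -2.    6.3  98.3   0.  -16.5] open 0.0852 gf 0.0
wrist jig 0.8 [336.  238.8] [ 0.5666 -0.1153  0.017 ]
wrist jig 0.17 [588.1 212. ] [0.5328 0.2217 0.0069]
wrist fence_face 0.61 [331.6 269.1] [ 0.6035 -0.1214  0.032 ]
wrist fence_face 0.42 [527.6 237. ] [ 0.5719  0.1533 -0.0008]
wrist jig_corner 0.9 [275.1 254.5] [ 0.5892 -0.1977  0.0176]
wrist stop_tab 0.68 [258.3 251.6] [ 0.5362 -0.199   0.1195]
wrist stop_face 0.79 [272.4 251.1] [ 0.5587 -0.1926  0.0711]Traceback (most recent call last):
  File "<stdin>", line 2, in <module>
  File "h.py", line 28, in look
    for r in finder.pinpoint(c,t)[:k]:
             ~~~~~~~~~~~~~~~^^^^^
ValueError: it knows: bridge, carton, fence_face, frame_front, front_corner, glasses_case, jig, jig_corner, loupe, stop_face, stop_tab
```

```bash
python3 - <<'E'
from h import *
c=shot('wrist'); save(c,'w2')
d=c['depth']; v,u=np.nonzero(d>0); z=d[v,u]
P=np.stack([(u-c['cx'])/c['f']*z,(v-c['cy'])/c['f']*z,z],1)@c['T'][:3,:3].T+c['T'][:3,3]
roi=(P[:,0]>.47)&(P[:,0]<.66)&(P[:,1]>-.28)&(P[:,1]<.02)
Q=P[roi]
print(np.histogram(Q[:,2],bins=np.arange(-.006,.16,.004)))
b=Q[(Q[:,2]>.004)&(Q[:,2]<.026)]
print('plate',cv2.minAreaRect(b[:,:2].astype('float32')))
b=Q[(Q[:,2]>.014)&(Q[:,2]<.022)]; print('bed',cv2.minAreaRect(b[:,:2].astype('float32')),np.median(b[:,2]))
b=Q[(Q[:,2]>.029)&(Q[:,2]<.038)&(Q[:,0]>.58)&(Q[:,1]>-.19)]; print('fence',cv2.minAreaRect(b[:,:2].astype('float32')),np.median(b[:,2]))
# fence near edge
ys=np.arange(-.17,-.03,.01); e=[b[abs(b[:,1]-y)<.004][:,0].min() for y in ys]; p=np.polyfit(ys,e,1); print('edge',p,np.degrees(np.arctan(-p[0])), np.std(e-np.polyval(p,ys)))
b=Q[(Q[:,2]>.06)]; print('high',b.min(0),b.max(0), b[b[:,2].argmax()], np.percentile(b[b[:,2]>b[:,2].max()-.01],50,axis=0))
cv2.imwrite('pics/w2c.png',cv2.resize(c['color'][150:350,160:460,::-1],(780,520),interpolation=cv2.INTER_CUBIC))
E
```

```text
(array([  428, 11198,    59,   280,  2508,  6587,  1706,   198,   210,
        1240,   584,    17,    13,    62,    98,    21,    26,    25,
          32,    31,    27,    82,    99,   102,    52,    20,    18,
           1,    12,    55,    47,   153,     0,     0,     0,     0,
           0,     0,     0,     0,     0]), array([-0.006, -0.002,  0.002,  0.006,  0.01 ,  0.014,  0.018,  0.022,
        0.026,  0.03 ,  0.034,  0.038,  0.042,  0.046,  0.05 ,  0.054,
        0.058,  0.062,  0.066,  0.07 ,  0.074,  0.078,  0.082,  0.086,
        0.09 ,  0.094,  0.098,  0.102,  0.106,  0.11 ,  0.114,  0.118,
        0.122,  0.126,  0.13 ,  0.134,  0.138,  0.142,  0.146,  0.15 ,
        0.154,  0.158]))
plate ((0.5726759433746338, -0.11614982783794403), (0.2162182480096817, 0.13053680956363678), 83.32219696044922)
bed ((0.5596588850021362, -0.1119629517197609), (0.21015623211860657, 0.09119196981191635), 82.46949005126953) 0.01735994555792847
fence ((0.6132546067237854, -0.10294000059366226), (0.17708773910999298, 0.01921948976814747), 83.4544448852539) 0.03356484597359441
edge [0.11723701 0.61598067] -6.686662154505834 0.00020480365245107083
high [ 0.47000174 -0.2129725   0.06051695] [ 0.59312436 -0.06468339  0.34240404] [ 0.47019411 -0.09950553  0.34240404] [ 0.47553428 -0.1750965   0.3366394 ]
```

View pics/w2c.png

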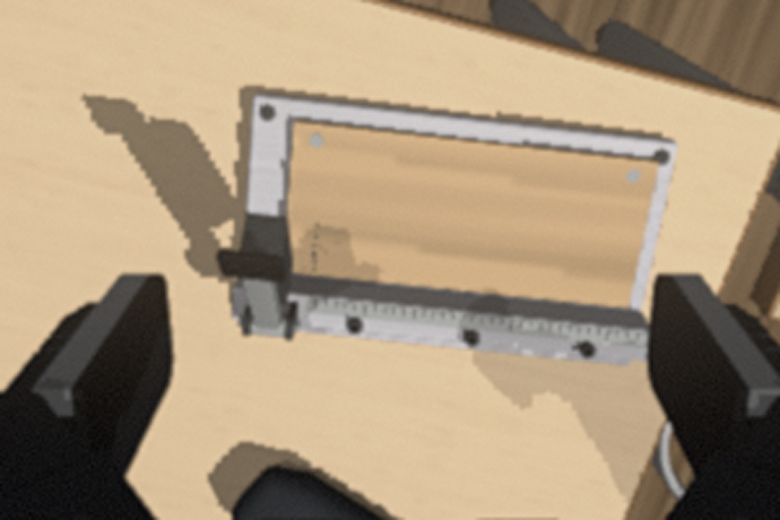

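Jig fitted: centre (0.5727, -0.1161), yaw -6.68°. The tab is raised at about (0.536, -0.199, 0.12), which puts the stop near 0.76 rad. I'll shut the gripper and press the tab down along its arc.

move_arm(
  offset=[
    [-1.15, -1.15, 0.6],
    [-1.15, -1.15, 0.6],
    [-1.15, -1.15, 0.6],
    [-1.15, -1.15, 0.6],
    [-1.15, -1.15, 0.6],
  ],
  twist=[
    [0, 0, 0],
    [0, 0, 0],
    [0, 0, 0],
    [0, 0, 0],
    [0, 0, 0],
  ],
  grip=[0, 0, 0, 0, 0],
  force=20,
)

```text
time: 5.35
ee_pos: [0.5316, -0.1961, 0.253]
tcp_rot: [180.0, -0.0, -179.9]
wrist_force: [0.0, 0.4, -0.1]
opening: 0.0119
grasp_force: 0.0
```

move_arm(
  offset=[
    [0, 0, 1.9],
    [0, 0, 1.9],
    [0, 0, 1.9],
    [0, 0, 1.9],
    [0, 0, 1.9],
  ],
  twist=[
    [0, 0, 0],
    [0, 0, 0],
    [0, 0, 0],
    [0, 0, 0],
    [0, 0, 0],
  ],
  grip=[0, 0, 0, 0, 0],
)

```text
time: 5.85
ee_pos: [0.5311, -0.1956, 0.1575]
tcp_rot: [180.0, -0.0, -179.9]
wrist_force: [0.1, -0.8, 0.6]
opening: 0.0001
grasp_force: 0.0
```

move_arm(
  offset=[
    [0.1, 0, 0.7],
    [0.1, 0, 0.7],
    [0.2, 0, 0.7],
    [0.2, 0, 0.7],
    [0.2, 0.05, 0.7],
  ],
  twist=[
    [0, 0, 0],
    [0, 0, 0],
    [0, 0, 0],
    [0, 0, 0],
    [0, 0, 0],
  ],
  grip=[0, 0, 0, 0, 0],
)

```text
time: 6.35
ee_pos: [0.5229, -0.1965, 0.1233]
tcp_rot: [-180.0, 0.0, -180.0]
wrist_force: [-0.5, 0.7, 0.6]
opening: 0.0002
grasp_force: 0.3
```

move_arm(
  offset=[
    [0.3, 0.05, 0.7],
    [0.3, 0.05, 0.7],
    [0.2, 0.05, 0.7],
    [0.2, 0, 0.7],
    [0.1, 0, 0.5],
  ],
  twist=[
    [0, 0, 0],
    [0, 0, 0],
    [0, 0, 0],
    [0, 0, 0],
    [0, 0, 0],
  ],
  grip=[0, 0, 0, 0, 0],
)

```text
time: 6.85
ee_pos: [0.5116, -0.1948, 0.0895]
tcp_rot: [180.0, -0.0, -180.0]
wrist_force: [0.5, -0.1, -0.3]
opening: -0.0002
grasp_force: 0.1
```

```bash
python3 - <<'E'
from h import *
st(); c=look('side',['stop_tab','stop_face','jig_corner'],1); save(c,'s3')
cv2.imwrite('pics/s3c.png',cv2.resize(c['color'][150:300,230:430,::-1],(800,600),interpolation=cv2.INTER_CUBIC))
E
```

```text
t 6.85 pos [ 0.5116 -0.1948  0.0895] rot [ 1.7999e+02 -2.0000e-02 -1.7999e+02] F [ 0.5 -0.1 -0.3] q [-20.9   4.6  -8.4  77.    0.  -20.9] open -0.0002 gf 0.1
side stop_tab 0.62 [310.4 228.1] [ 0.5015 -0.2021  0.082 ]
side stop_face 0.58 [324.  232.4] [ 0.5397 -0.2073  0.0516]
side jig_corner 0.68 [333.7 228.8] [ 0.5705 -0.208   0.0486]
```

View pics/s3c.png

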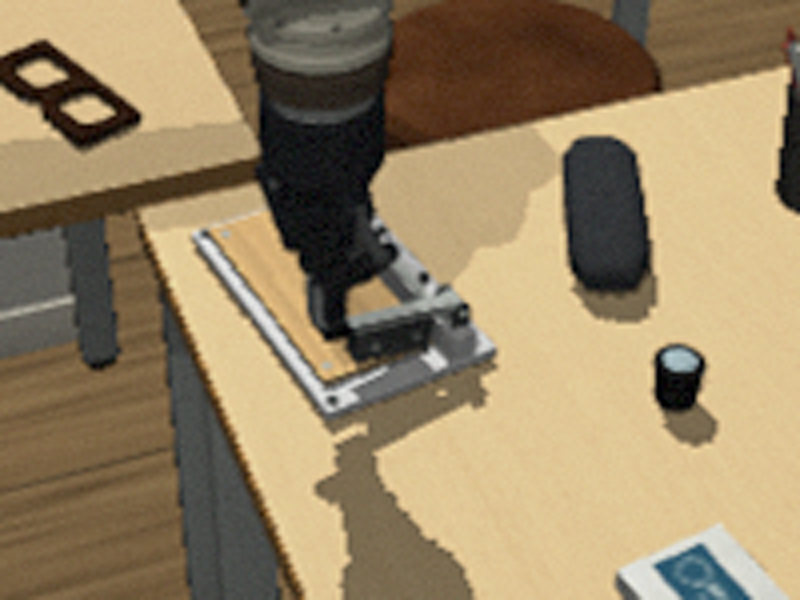

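The fingers are on the tab and the stop is nearly down, with the blade at about (390,330). I'm pressing the last 15 mm.

move_arm(
  offset=[
    [0.1, 0, 0.4],
    [0.1, 0, 0.4],
    [0, 0, 0.3],
    [0, 0, 0.2],
    [0, 0, 0.1],
  ],
  twist=[
    [0, 0, 0],
    [0, 0, 0],
    [0, 0, 0],
    [0, 0, 0],
    [0, 0, 0],
  ],
  grip=[0, 0, 0, 0, 0],
)

```text
time: 7.55
ee_pos: [0.5098, -0.1949, 0.076]
tcp_rot: [180.0, -0.0, -180.0]
wrist_force: [-1.0, 0.1, -0.3]
opening: -0.0002
grasp_force: 0.1
```

move_arm(
  offset=[
    [0, 0, 0.1],
    [0, 0, 0.1],
    [0, 0, 0.05],
    [0, 0, 0.05],
  ],
  twist=[
    [0, 0, 0],
    [0, 0, 0],
    [0, 0, 0],
    [0, 0, 0],
  ],
  grip=[0, 0, 0, 0],
)

```text
time: 7.95
ee_pos: [0.5099, -0.195, 0.0739]
tcp_rot: [-180.0, 0.0, -180.0]
wrist_force: [-3.3, 1.1, 8.8]
opening: -0.0003
grasp_force: 4.1
```

move_arm(
  offset=[
    [0, 0, 0.0],
    [0, 0, 0],
    [0, 0, -2],
    [0, 0, -4],
    [0, 0, -4],
  ],
  twist=[
    [0, 0, 0],
    [0, 0, 0],
    [0, 0, 0],
    [0, 0, 0],
    [0, 0, 0],
  ],
  grip=[0, 0, 0, 0, 0.5],
)

```text
time: 8.45
ee_pos: [0.5094, -0.1947, 0.1739]
tcp_rot: [180.0, -0.1, -180.0]
wrist_force: [0.5, 0.3, 0.9]
opening: 0.0131
grasp_force: 0.0
```

move_arm(
  offset=[
    [0.5, 3, -2],
    [0.5, 3, -2],
    [0.5, 3, 0],
    [0, 0, 0],
    [0, 0, 0],
  ],
  twist=[
    [0, 0, 0],
    [0, 0, 0],
    [0, 0, 0],
    [0, 0, 0],
    [0, 0, 0],
  ],
  grip=[0.5, 0.5, 0.5, 0.5, 0.5],
)

```text
time: 8.95
ee_pos: [0.495, -0.1046, 0.2134]
tcp_rot: [-180.0, 0.0, -179.9]
wrist_force: [-0.7, 0.1, 0.4]
opening: 0.0429
grasp_force: 0.0
```

```bash
python3 - <<'E'
from h import *
st(); c=look('wrist',['jig','stop_tab','stop_face','jig_corner'],1); save(c,'w4')
d=c['depth']; v,u=np.nonzero(d>0); z=d[v,u]
P=np.stack([(u-c['cx'])/c['f']*z,(v-c['cy'])/c['f']*z,z],1)@c['T'][:3,:3].T+c['T'][:3,3]
th=np.radians(-6.68); D=P[:,:2]-[.5727,-.1161]
J=np.stack([D[:,0]*np.cos(th)+D[:,1]*np.sin(th),-D[:,0]*np.sin(th)+D[:,1]*np.cos(th),P[:,2]],1)
m=(abs(J[:,1]+.087)<.012)&(J[:,2]<.2)
for a in np.arange(-.07,.06,.01):
    k=m&(abs(J[:,0]-a)<.004); print(round(a,3),k.sum(),np.percentile(J[k,2],[10,50,90]).round(4) if k.any() else '')
m=(abs(J[:,0]+.05)<.008)&(J[:,2]>.046)&(J[:,2]<.06)&(J[:,1]<-.05); print('tab y',J[m,1].min(),J[m,1].max())
m=(abs(J[:,0])<.02)&(J[:,2]>.028)&(J[:,2]<.06)&(J[:,1]<-.05);  print('blade y',np.percentile(J[m,1],[1,99]))
E
```

```text
t 8.95 pos [ 0.495  -0.1046  0.2134] rot [-1.7998e+02  3.0000e-02 -1.7991e+02] F [-0.7  0.1  0.4] q [-11.9  -1.7  -1.2  90.5  -0.  -12. ] open 0.0429 gf 0.0
wrist jig 0.79 [306.  245.1] [ 0.5656 -0.1162  0.0176]
wrist stop_tab 0.66 [218.8 206.4] [ 0.5104 -0.1968  0.052 ]
wrist stop_face 0.81 [232.  243.6] [ 0.5568 -0.1928  0.0335]
wrist jig_corner 0.69 [235.1 268.2] [ 0.5935 -0.1961  0.0185]
-0.07 175 [-0.4489 -0.0005  0.0005]
-0.06 369 [0.0106 0.0128 0.0522]
-0.05 314 [0.0113 0.0512 0.0524]
-0.04 184 [0.017  0.0498 0.0519]
-0.03 208 [0.0184 0.0432 0.05  ]
-0.02 190 [0.0183 0.0433 0.0501]
-0.01 185 [0.0182 0.0442 0.05  ]
0.0 177 [0.0181 0.0478 0.0499]
0.01 170 [0.0186 0.0471 0.0498]
0.02 151 [0.0177 0.0482 0.0498]
0.03 197 [0.0176 0.0349 0.0501]
0.04 110 [0.0346 0.0509 0.0524]
0.05 5 [0.0489 0.0492 0.0497]
tab y -0.09925149064401792 -0.07392062143904767
blade y [-0.09548224 -0.07777446]
```

The stop is flat down: its arm top is level at 50 mm and the blade face is at y = -77.8 mm. Next, the front.

move_arm(
  offset=[
    [0.1, 3.7, 0],
    [0.1, 3.7, 0],
    [0.1, 3.7, 0],
    [0.1, 3.7, 0],
    [0.1, 3.7, 0],
  ],
  twist=[
    [0, 0, 0],
    [0, 0, 0],
    [0, 0, 0],
    [0, 0, 0],
    [0, 0, 0],
  ],
  grip=[0.55, 0.55, 0.55, 0.55, 0.55],
)

```text
time: 9.7
ee_pos: [0.4898, 0.0809, 0.2131]
tcp_rot: [-180.0, -0.0, 179.9]
wrist_force: [0.2, -0.8, 0.7]
opening: 0.0473
grasp_force: 0.0
```

move_arm(
  offset=[
    [0, 3.7, 1],
    [0, 3.7, 1],
    [0, 3.7, 1],
    [0, 3.7, 1],
    [0, 0, 0],
  ],
  twist=[
    [0, 0, 0],
    [0, 0, 0],
    [0, 0, 0],
    [0, 0, 0],
    [0, 0, 0],
  ],
  grip=[0.55, 0.55, 0.55, 0.55, 0.55],
)

```text
time: 10.2
ee_pos: [0.4892, 0.2308, 0.171]
tcp_rot: [-180.0, -0.2, -179.8]
wrist_force: [0.3, -0.1, 0.4]
opening: 0.0475
grasp_force: 0.0
```

```bash
python3 - <<'E'
from h import *
st(); c=look('wrist',['frame_front','bridge','front_corner']); save(c,'w5')
g=c['color'].max(2)
n,l,s,ce=cv2.connectedComponentsWithStats(((g<90)*255).astype('uint8'))
for i in range(1,n):
    if s[i,4]<1500: continue
    v,u=np.nonzero(l==i)
    P=np.array([at_z(c,(a,b),0.008)[:2] for a,b in zip(u,v)]).astype('float32')
    print(s[i],cv2.minAreaRect(P))
m=(l==0)  # holes
n2,l2,s2,ce2=cv2.connectedComponentsWithStats(((g>=90)*255).astype('uint8'))
for i in range(1,n2):
    if 300<s2[i,4]<20000: print('hole',s2[i],at_z(c,ce2[i],.008).round(4))
E
```

```text
t 10.2 pos [0.4892 0.2308 0.171 ] rot [-1.7997e+02 -1.5000e-01 -1.7983e+02] F [ 0.3 -0.1  0.4] q [25.2  3.  -1.1 86.   0.  25.1] open 0.0475 gf 0.0
wrist frame_front 0.84 [319.3 233.1] [0.5321 0.2336 0.007 ]
wrist bridge 0.82 [318.6 236.2] [0.5353 0.233  0.0072]
wrist front_corner 0.82 [244.7 264.5] [0.4819 0.2001 0.1681]
[    0     0   181   226 15315] ((0.42354464530944824, 0.03619501739740372), (0.16031314432621002, 0.17290940880775452), 74.12435913085938)
[ 522   68  118  207 2578] ((0.4853762984275818, 0.4712192714214325), (0.1956220418214798, 0.09501085430383682), 8.281025886535645)
[   22   197   592   203 48264] ((0.6169285774230957, 0.23113712668418884), (0.2431793212890625, 0.6862967610359192), 0.24024651944637299)
[ 575  290   65   78 2362] ((0.642788827419281, 0.5414602160453796), (0.09737231582403183, 0.05686210095882416), 2.0524051189422607)
hole [ 327  217   47   33 1351] [0.5313 0.2634 0.008 ]
hole [ 256  222   52   33 1420] [0.5365 0.1976 0.008 ]
hole [ 257  260  122   96 9355] [0.617  0.2324 0.008 ]
hole [177 355  31  45 776] [0.7117 0.0934 0.008 ]
hole [ 427  354   44   46 1057] [0.7116 0.3755 0.008 ]
```

View pics/w5.png

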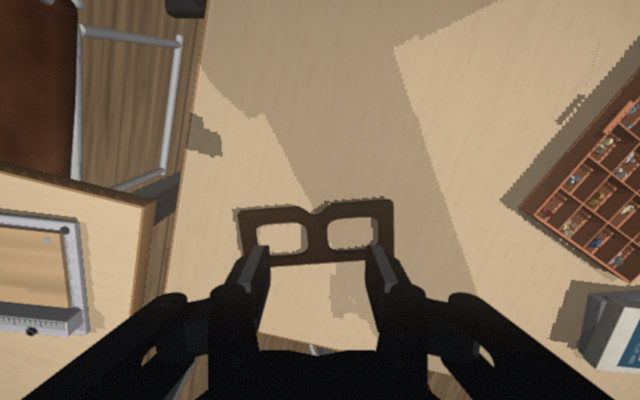

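The front is at (318,235) with its openings at (280,238) and (350,233), yaw about 4.5°. I'm aligning and descending onto the bridge.

move_arm(
  offset=[
    [-1.5, 0, 0.5],
    [-1.5, 0, 0.5],
    [-1.58, 0, 0.5],
    [0, 0, 2],
    [0, 0, 2],
  ],
  twist=[
    [0, 0, 0],
    [0, 0, 0],
    [0, 0, 0],
    [0, 0, -0.08],
    [0, 0, 0],
  ],
  grip=[0.55, 0.55, 0.55, 0.55, 0.55],
)

```text
time: 10.9
ee_pos: [0.5368, 0.2266, 0.1185]
tcp_rot: [180.0, 0.1, -175.4]
wrist_force: [0.7, 0.2, 0.3]
opening: 0.0468
grasp_force: 0.0
```

move_arm(
  offset=[
    [0, 0, 2],
    [0, 0, 2],
    [0, 0, 1],
    [0, 0, 0],
    [0, 0, 0],
  ],
  twist=[
    [0, 0, 0],
    [0, 0, 0],
    [0, 0, 0],
    [0, 0, 0],
    [0, 0, 0],
  ],
  grip=[0.55, 0.55, 0.55, 0.55, 0.55],
)

```text
time: 11.4
ee_pos: [0.5361, 0.2277, 0.0693]
tcp_rot: [180.0, 0.1, -175.5]
wrist_force: [0.2, 0.6, 0.0]
opening: 0.0472
grasp_force: 0.0
```

```bash
python3 - <<'E'
from h import *
st(); c=look('wrist',['frame_front','bridge']); save(c,'w6')
E
```

```text
t 11.4 pos [0.5361 0.2277 0.0693] rot [ 1.7998e+02  6.0000e-02 -1.7545e+02] F [0.2 0.6 0. ] q [23.   9.8 -5.  75.2 -0.  18.5] open 0.0472 gf 0.0
wrist frame_front 0.71 [323.7 223.1] [0.5309 0.2322 0.0076]
wrist bridge 0.67 [323.3 230.8] [0.5361 0.2324 0.0073]
```

View pics/w6.png

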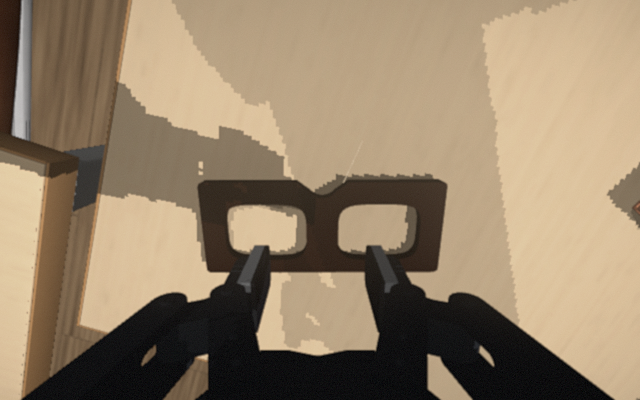

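The bridge sits about 4 mm to +y of the finger centre, so I'll correct that, descend and grip.

move_arm(
  offset=[
    [0, 0.4, 0.5],
    [0, 0, 1.2],
    [0, 0, 1.2],
    [0, 0, 1.0],
    [0, 0, 0.58],
  ],
  twist=[
    [0, 0, 0],
    [0, 0, 0],
    [0, 0, 0],
    [0, 0, 0],
    [0, 0, 0],
  ],
  grip=[0.55, 0.55, 0.55, 0.55, 0.55],
)

```text
time: 12.05
ee_pos: [0.5345, 0.2318, 0.0216]
tcp_rot: [-180.0, -0.1, -175.4]
wrist_force: [-0.1, -0.1, -0.2]
opening: 0.0469
grasp_force: 0.0
```

move_arm(
  offset=[
    [0, 0, 0],
    [0, 0, 0],
    [0, 0, 0],
    [0, 0, 0],
    [0, 0, 0],
  ],
  twist=[
    [0, 0, 0],
    [0, 0, 0],
    [0, 0, 0],
    [0, 0, 0],
    [0, 0, 0],
  ],
  grip=[0.1, 0.1, 0.1, 0.1, 0.1],
  force=60,
)

```text
time: 12.55
ee_pos: [0.5354, 0.2321, 0.0238]
tcp_rot: [180.0, 0.0, -175.4]
wrist_force: [0.4, -0.4, -0.8]
opening: 0.0174
grasp_force: 59.0
```

```bash
python3 - <<'E'
from h import *
st(); c=look('wrist',['frame_front','bridge']); save(c,'w7')
E
```

```text
t 12.55 pos [0.5354 0.2321 0.0238] rot [ 1.7999e+02  3.0000e-02 -1.7541e+02] F [ 0.4 -0.4 -0.8] q [23.4 11.4 -8.3 70.3  0.  18.8] open 0.0174 gf 59.0
wrist frame_front 0.73 [318.5 257.6] [0.5314 0.2334 0.0073]
wrist bridge 0.97 [315.8 261.9] [0.5337 0.2323 0.0075]
```

View pics/w7.png

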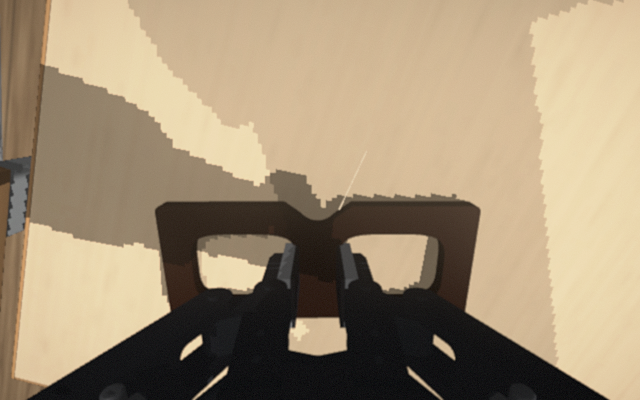

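It's gripped squarely. I'll lift, turn to the jig's yaw and carry it over.

move_arm(
  offset=[
    [0, 0, -1],
    [0, 0, -3],
    [0, 0, -3],
    [0, 0, -3],
    [0, 0, 0],
  ],
  twist=[
    [0, 0, 0],
    [0, 0, 0],
    [0, 0, 0.0655],
    [0, 0, 0.0655],
    [0, 0, 0.0655],
  ],
  grip=[0.1, 0.1, 0.1, 0.1, 0.1],
)

```text
time: 13.2
ee_pos: [0.537, 0.2328, 0.1291]
tcp_rot: [179.8, 0.4, 173.2]
wrist_force: [0.2, 0.4, -0.9]
opening: 0.0177
grasp_force: 59.0
```

move_arm(
  offset=[
    [-0.7, -3.3, 0],
    [-0.7, -3.3, 0],
    [-0.7, -3.3, 0],
    [-0.7, -3.3, 0],
    [-0.7, -3.3, 0],
  ],
  twist=[
    [0, 0, 0],
    [0, 0, 0],
    [0, 0, 0],
    [0, 0, 0],
    [0, 0, 0],
  ],
  grip=[0.1, 0.1, 0.1, 0.1, 0.1],
)

```text
time: 13.7
ee_pos: [0.5509, 0.0628, 0.1244]
tcp_rot: [180.0, 0.0, 173.3]
wrist_force: [0.4, 0.0, -0.3]
opening: 0.0176
grasp_force: 59.0
```

move_arm(
  offset=[
    [-0.7, -3.3, 0],
    [-0.7, -3.3, 0],
    [-0.7, -3.3, 0],
    [-0.7, -3.3, 0],
    [-0.7, -3.3, 0],
  ],
  twist=[
    [0, 0, 0],
    [0, 0, 0],
    [0, 0, 0],
    [0, 0, 0],
    [0, 0, 0],
  ],
  grip=[0.1, 0.1, 0.1, 0.1, 0.1],
)

```text
time: 14.2
ee_pos: [0.5665, -0.1053, 0.1243]
tcp_rot: [-180.0, 0.0, 173.3]
wrist_force: [1.9, -0.3, 0.0]
opening: 0.018
grasp_force: 59.0
```

move_arm(
  offset=[
    [0, 0, 1.5],
    [0, 0, 1.5],
    [0, 0, 1.5],
    [0, 0, 1],
    [0, 0, 0],
  ],
  twist=[
    [0, 0, 0],
    [0, 0, 0],
    [0, 0, 0],
    [0, 0, 0],
    [0, 0, 0],
  ],
  grip=[0.1, 0.1, 0.1, 0.1, 0.1],
)

```text
time: 14.7
ee_pos: [0.5655, -0.1028, 0.0664]
tcp_rot: [180.0, -0.2, 173.4]
wrist_force: [0.2, 0.1, -0.2]
opening: 0.0176
grasp_force: 59.0
```

```bash
cat >> h.py <<'E'
def tojig(p):
    th=np.radians(-6.68); D=np.array(p[:2])-[.5727,-.1161]
    return np.array([D[0]*np.cos(th)+D[1]*np.sin(th),-D[0]*np.sin(th)+D[1]*np.cos(th)])
E
python3 - <<'E'
from h import *
st(); print('tcp in jig',tojig(tool()[:3,3]).round(4)); c=look('wrist',['frame_front','bridge','front_corner','jig_corner']); save(c,'w8')
E
```

```text
t 14.7 pos [ 0.5655 -0.1028  0.0664] rot [179.99  -0.18 173.41] F [ 0.2  0.1 -0.2] q [-10.3   9.   -6.2  75.    0.   -3.7] open 0.0176 gf 59.0
tcp in jig [-0.0088  0.0124]
wrist frame_front 0.94 [317.4 260. ] [ 0.5626 -0.1013  0.0501]
wrist bridge 0.82 [318.6 263.4] [ 0.5643 -0.1009  0.0503]
wrist front_corner 0.77 [177.6 307.9] [ 0.5488 -0.1446  0.1007]
wrist jig_corner 0.93 [170.3 296.5] [ 0.574  -0.1767  0.0502]
```

View pics/w8.png

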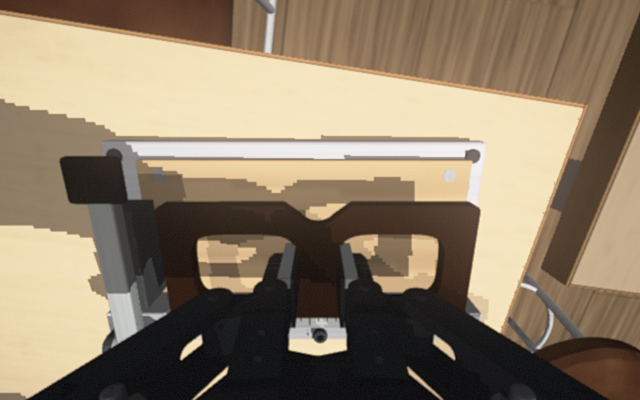

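The front is parallel to the jig and hanging about 25 mm above the bed. I'm lowering it gently.

move_arm(
  offset=[
    [0, 0, 0.8],
    [0, 0, 0.8],
    [0, 0, 0.5],
    [0, 0, 0.2],
    [0, 0, 0],
  ],
  twist=[
    [0, 0, 0],
    [0, 0, 0],
    [0, 0, 0],
    [0, 0, 0],
    [0, 0, 0],
  ],
  grip=[0.1, 0.1, 0.1, 0.1, 0.1],
)

```text
time: 15.45
ee_pos: [0.5662, -0.1038, 0.0449]
tcp_rot: [180.0, -0.1, 173.3]
wrist_force: [-0.5, -0.3, -1.0]
opening: 0.0173
grasp_force: 59.0
```

move_arm(
  offset=[
    [0, 0, 0.1],
    [0, 0, 0.05],
    [0, 0, 0],
    [0, 0, 0],
  ],
  twist=[
    [0, 0, 0],
    [0, 0, 0],
    [0, 0, 0],
    [0, 0, 0],
  ],
  grip=[0.1, 0.1, 0.1, 0.1],
)

```text
time: 15.85
ee_pos: [0.5666, -0.1038, 0.0441]
tcp_rot: [180.0, 0.0, 173.3]
wrist_force: [-0.2, -0.4, -1.0]
opening: 0.0182
grasp_force: 59.0
```

move_arm(
  offset=[
    [0, 0, 0.1],
    [0, 0, 0],
    [0, 0, 0],
  ],
  twist=[
    [0, 0, 0],
    [0, 0, 0],
    [0, 0, 0],
  ],
  grip=[0.1, 0.1, 0.1],
)

```text
time: 16.15
ee_pos: [0.5665, -0.1038, 0.043]
tcp_rot: [180.0, -0.0, 173.3]
wrist_force: [0.6, -0.8, -0.8]
opening: 0.0182
grasp_force: 59.0
```

move_arm(
  offset=[
    [0, 0, 0.1],
    [0, 0, 0],
    [0, 0, 0],
  ],
  twist=[
    [0, 0, 0],
    [0, 0, 0],
    [0, 0, 0],
  ],
  grip=[0.1, 0.1, 0.1],
)

```text
time: 16.45
ee_pos: [0.5665, -0.1038, 0.0419]
tcp_rot: [180.0, -0.0, 173.3]
wrist_force: [-0.1, -0.7, -1.4]
opening: 0.0179
grasp_force: 59.0
```

move_arm(
  offset=[
    [0, 0, 0.05],
    [0, 0, 0],
    [0, 0, 0],
  ],
  twist=[
    [0, 0, 0],
    [0, 0, 0],
    [0, 0, 0],
  ],
  grip=[0.1, 0.1, 0.1],
)

```text
time: 16.75
ee_pos: [0.5666, -0.1038, 0.0417]
tcp_rot: [-180.0, 0.0, 173.3]
wrist_force: [-0.4, -0.4, 0.9]
opening: 0.0175
grasp_force: 59.3
```

The front is on the bed. Sliding it towards the corner.

move_arm(
  offset=[
    [-0.3, -0.4, 0],
    [-0.2, -0.4, 0],
    [-0.2, -0.4, 0],
    [0, 0, 0],
    [0, 0, 0],
  ],
  twist=[
    [0, 0, 0],
    [0, 0, 0],
    [0, 0, 0],
    [0, 0, 0],
    [0, 0, 0],
  ],
  grip=[0.1, 0.1, 0.1, 0.1, 0.1],
)

```text
time: 17.25
ee_pos: [0.5725, -0.1172, 0.0417]
tcp_rot: [-180.0, 0.1, 173.3]
wrist_force: [1.5, -2.2, 2.3]
opening: 0.0176
grasp_force: 59.5
```

move_arm(
  offset=[
    [-0.1, 0, 0],
    [0, 0, 0],
    [0, 0, 0],
  ],
  twist=[
    [0, 0, 0],
    [0, 0, 0],
    [0, 0, 0],
  ],
  grip=[0.1, 0.1, 0.1],
)

```text
time: 17.55
ee_pos: [0.5728, -0.117, 0.0417]
tcp_rot: [-179.9, -0.0, 173.3]
wrist_force: [-2.3, -2.9, 4.8]
opening: 0.0177
grasp_force: 59.7
```

move_arm(
  offset=[
    [-0.1, 0, 0],
    [0, 0, 0],
    [0, 0, 0],
  ],
  twist=[
    [0, 0, 0],
    [0, 0, 0],
    [0, 0, 0],
  ],
  grip=[0.1, 0.1, 0.1],
)

```text
time: 17.85
ee_pos: [0.5733, -0.1169, 0.0417]
tcp_rot: [-180.0, -0.1, 173.3]
wrist_force: [-5.4, -0.9, 7.3]
opening: 0.0177
grasp_force: 60.0
```

move_arm(
  offset=[
    [-0.1, 0, 0],
    [0, 0, 0],
    [0, 0, 0],
  ],
  twist=[
    [0, 0, 0],
    [0, 0, 0],
    [0, 0, 0],
  ],
  grip=[0.1, 0.1, 0.1],
)

```text
time: 18.15
ee_pos: [0.5733, -0.117, 0.0417]
tcp_rot: [-180.0, -0.2, 173.3]
wrist_force: [-11.0, -0.2, 10.6]
opening: 0.0178
grasp_force: 60.4
```

move_arm(
  offset=[
    [0, 0, -0.1],
    [0, 0, -0.05],
    [0, 0, 0],
    [0, 0, 0],
  ],
  twist=[
    [0, 0, 0],
    [0, 0, 0],
    [0, 0, 0],
    [0, 0, 0],
  ],
  grip=[0.1, 0.1, 0.1, 0.1],
)

```text
time: 18.55
ee_pos: [0.5733, -0.1169, 0.0418]
tcp_rot: [-180.0, -0.2, 173.3]
wrist_force: [-5.4, -1.7, 0.1]
opening: 0.0179
grasp_force: 59.1
```

```bash
python3 - <<'E'
from h import *
st(); print(tojig(tool()[:3,3]).round(4),'torque',bot.get_obs()['torque'].round(2))
c=look('wrist',['frame_front','bridge','front_corner','jig_corner','fence_face']); save(c,'w9')
d=c['depth']; v,u=np.nonzero(d>0); z=d[v,u]
P=np.stack([(u-c['cx'])/c['f']*z,(v-c['cy'])/c['f']*z,z],1)@c['T'][:3,:3].T+c['T'][:3,3]
th=np.radians(-6.68); D=P[:,:2]-[.5727,-.1161]
J=np.stack([D[:,0]*np.cos(th)+D[:,1]*np.sin(th),-D[:,0]*np.sin(th)+D[:,1]*np.cos(th),P[:,2]],1)
dark=c['color'][v,u].max(1)<90
m=dark&(abs(J[:,2]-.026)<.004)&(abs(J[:,0])<.04)&(abs(J[:,1])<.09)
F=J[m]; print(len(F),'x',np.percentile(F[:,0],[0.5,99.5]),'y',np.percentile(F[:,1],[.5,99.5]))
A=np.c_[F[:,:2],np.ones(len(F))]; print('plane',np.linalg.lstsq(A,F[:,2],rcond=None)[0])
for y in [-.06,-.04,-.03,.03,.04,.06]:
    k=abs(F[:,1]-y)<.003; print(y,F[k,0].min().round(4),F[k,0].max().round(4))
# visible between fingers near fence
k=(abs(J[:,1]-tojig(tool()[:3,3])[1])<.006)&(J[:,2]<.05)&(J[:,0]>.0)
for x in np.arange(.0,.05,.003):
    q=k&(abs(J[:,0]-x)<.0015); print(round(x,3),q.sum(),np.median(J[q,2]).round(4) if q.any() else '',np.median(c['color'][v[q],u[q]],0) if q.any() else '')
E
```

```text
t 18.55 pos [ 0.5733 -0.1169  0.0418] rot [-179.96   -0.24  173.32] F [-5.4 -1.7  0.1] q [-11.5  11.2  -6.5  72.6  -0.1  -4.8] open 0.0179 gf 59.1
[ 0.0007 -0.0008] torque [-0.37  1.08  0.03]
wrist frame_front 0.72 [319.6 255.4] [ 0.5682 -0.1142  0.0252]
wrist bridge 0.95 [316.2 264.5] [ 0.5726 -0.1163  0.0258]
wrist front_corner 0.69 [175.7 309.4] [ 0.5568 -0.1592  0.0765]
wrist jig_corner 0.8 [168.9 308.5] [ 0.5931 -0.198   0.0184]
wrist fence_face 0.56 [319.5 314.3] [ 0.6009 -0.118   0.0254]
18700 x [-0.03359097  0.03068898] y [-0.08376449  0.08527348]
plane [ 0.00476487 -0.00218694  0.02556249]
-0.06 -0.0302 0.0192
-0.04 -0.0301 -0.0156
-0.03 -0.03 -0.0155
0.03 -0.03 -0.0163
0.04 -0.0302 -0.0163
0.06 -0.0303 0.0183
0.0 74 0.0255 [33. 24. 17.]
0.003 130 0.0255 [31.5 23.  17. ]
0.006 141 0.0256 [29. 21. 15.]
0.009 123 0.0254 [33. 23. 17.]
0.012 136 0.0255 [44. 27. 20.]
0.015 126 0.0255 [43. 27. 20.]
0.018 119 0.0254 [42. 26. 19.]
0.021 124 0.0254 [42. 26. 19.]
0.024 136 0.0256 [42. 25. 18.]
0.027 113 0.0255 [41. 25. 17.]
0.03 384 0.0297 [76. 75. 77.]
0.033 145 0.0342 [163. 166. 164.]
0.036 124 0.0341 [168. 170. 168.]
0.039 97 0.0339 [172. 173. 173.]
0.042 117 0.0335 [191. 188. 191.]
0.045 84 0.0333 [193.  190.5 194. ]
0.048 0
```

View pics/w9.png

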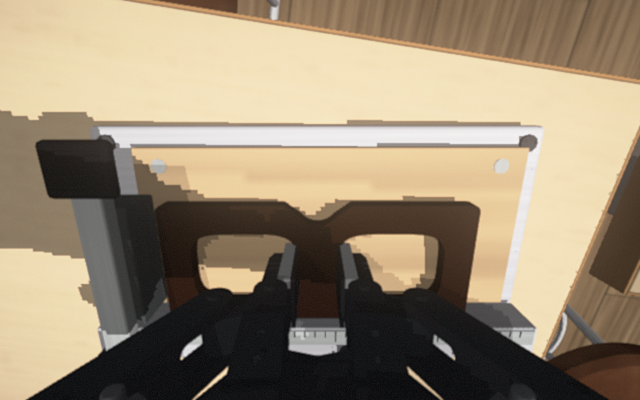

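The brow edge is flush on the fence (bow edge to fence gap 0) with a 5 N push. About 2 mm remains to the end stop.

move_arm(
  offset=[
    [0, -0.1, 0],
    [0, -0.1, 0],
    [0, 0, 0],
    [0, 0, 0],
  ],
  twist=[
    [0, 0, 0],
    [0, 0, 0],
    [0, 0, 0],
    [0, 0, 0],
  ],
  grip=[0.1, 0.1, 0.1, 0.1],
)

```text
time: 19.25
ee_pos: [0.5732, -0.1181, 0.0417]
tcp_rot: [179.9, -0.2, 173.4]
wrist_force: [-5.4, 2.7, -0.3]
opening: 0.0177
grasp_force: 59.2
```

move_arm(
  offset=[
    [0, -0.1, 0],
    [0, 0, 0],
    [0, 0, 0],
  ],
  twist=[
    [0, 0, 0],
    [0, 0, 0],
    [0, 0, 0],
  ],
  grip=[0.1, 0.1, 0.1],
)

```text
time: 19.55
ee_pos: [0.573, -0.119, 0.0417]
tcp_rot: [179.9, -0.2, 173.4]
wrist_force: [-4.4, 3.2, 0.4]
opening: 0.0175
grasp_force: 59.2
```

move_arm(
  offset=[
    [0, -0.1, 0],
    [0, 0, 0],
    [0, 0, 0],
  ],
  twist=[
    [0, 0, 0],
    [0, 0, 0],
    [0, 0, 0],
  ],
  grip=[0.1, 0.1, 0.1],
)

```text
time: 19.85
ee_pos: [0.5729, -0.12, 0.0417]
tcp_rot: [179.9, -0.2, 173.4]
wrist_force: [-4.9, 4.1, -0.3]
opening: 0.0179
grasp_force: 59.2
```

move_arm(
  offset=[
    [0, -0.1, 0],
    [0, 0, 0],
    [0, 0, 0],
  ],
  twist=[
    [0, 0, 0],
    [0, 0, 0],
    [0, 0, 0],
  ],
  grip=[0.1, 0.1, 0.1],
)

```text
time: 20.15
ee_pos: [0.5729, -0.1204, 0.0417]
tcp_rot: [179.9, -0.2, 173.4]
wrist_force: [-4.4, 6.1, 1.4]
opening: 0.0181
grasp_force: 59.2
```

move_arm(
  offset=[
    [0, -0.1, 0],
    [0, 0, 0],
    [0, 0, 0],
  ],
  twist=[
    [0, 0, 0],
    [0, 0, 0],
    [0, 0, 0],
  ],
  grip=[0.1, 0.1, 0.1],
)

```text
time: 20.45
ee_pos: [0.5728, -0.1206, 0.0417]
tcp_rot: [179.8, -0.2, 173.4]
wrist_force: [-3.8, 11.3, 1.0]
opening: 0.018
grasp_force: 59.3
```

move_arm(
  offset=[
    [0, -0.1, 0],
    [0, 0, 0],
    [0, 0, 0],
  ],
  twist=[
    [0, 0, 0],
    [0, 0, 0],
    [0, 0, 0],
  ],
  grip=[0.1, 0.1, 0.1],
)

```text
time: 20.75
ee_pos: [0.5728, -0.1207, 0.0417]
tcp_rot: [179.7, -0.2, 173.5]
wrist_force: [-4.0, 15.6, 1.6]
opening: 0.018
grasp_force: 59.4
```

move_arm(
  offset=[
    [-0.05, -0.1, 0],
    [0, 0, 0],
    [0, 0, 0],
  ],
  twist=[
    [0, 0, 0],
    [0, 0, 0],
    [0, 0, 0],
  ],
  grip=[0.1, 0.1, 0.1],
)

```text
time: 21.05
ee_pos: [0.5729, -0.1208, 0.0417]
tcp_rot: [179.6, -0.3, 173.5]
wrist_force: [-5.5, 20.2, 2.5]
opening: 0.0177
grasp_force: 59.6
```

move_arm(
  offset=[
    [-0.1, 0, 0],
    [-0.1, 0, 0],
    [0, 0, 0],
    [0, 0, 0],
  ],
  twist=[
    [0, 0, 0],
    [0, 0, 0],
    [0, 0, 0],
    [0, 0, 0],
  ],
  grip=[0.1, 0.1, 0.1, 0.1],
)

```text
time: 21.45
ee_pos: [0.573, -0.1208, 0.0417]
tcp_rot: [179.6, -0.5, 173.5]
wrist_force: [-16.7, 21.9, 9.8]
opening: 0.0179
grasp_force: 60.4
```

move_arm(
  offset=[
    [-0.1, 0, 0],
    [-0.05, 0, -0.05],
    [0, 0, 0],
    [0, 0, 0],
    [0, 0, 0],
  ],
  twist=[
    [0, 0, 0],
    [0, 0, 0],
    [0, 0, 0],
    [0, 0, 0],
    [0, 0, 0],
  ],
  grip=[0.1, 0.1, 0.1, 0.1, 0.1],
)

```text
time: 21.95
ee_pos: [0.5731, -0.1209, 0.0417]
tcp_rot: [179.6, -0.7, 173.5]
wrist_force: [-21.8, 21.4, 11.0]
opening: 0.0177
grasp_force: 60.5
```

```bash
python3 - <<'E'
from h import *
st(); print(tojig(tool()[:3,3]).round(4))
c=look('wrist',['bridge','frame_front','front_corner','jig_corner','stop_tab','stop_face']); 
d=c['depth']; v,u=np.nonzero(d>0); z=d[v,u]
P=np.stack([(u-c['cx'])/c['f']*z,(v-c['cy'])/c['f']*z,z],1)@c['T'][:3,:3].T+c['T'][:3,3]
th=np.radians(-6.68); D=P[:,:2]-[.5727,-.1161]
J=np.stack([D[:,0]*np.cos(th)+D[:,1]*np.sin(th),-D[:,0]*np.sin(th)+D[:,1]*np.cos(th),P[:,2]],1)
k=(abs(J[:,2]-.0257)<.003)&(abs(J[:,0])<.032)&(abs(J[:,1])<.085); F=J[k]
print('plane',np.linalg.lstsq(np.c_[F[:,:2],np.ones(len(F))],F[:,2],rcond=None)[0])
for y in [-.06,-.04,.03,.06]: q=abs(F[:,1]-y)<.003; print(y,F[q,0].min().round(4))
for x in [-.025,-.02,-.015,-.01]: q=abs(F[:,0]-x)<.002; print(x,F[q,1].min().round(4),F[q,1].max().round(4))
k=(J[:,2]>.046)&(J[:,2]<.056)&(J[:,1]<-.07)&(J[:,1]>-.1)&(J[:,0]<.03)&(J[:,0]>-.06); print('stop slope',np.polyfit(J[k,0],J[k,2],1))
E
```

```text
t 21.95 pos [ 0.5731 -0.1209  0.0417] rot [179.57  -0.69 173.49] F [-21.8  21.4  11. ] q [-12.1  11.7  -5.9  73.1   0.4  -5.6] open 0.0177 gf 60.5
[ 0.001  -0.0047]
wrist bridge 0.69 [321.3 261. ] [ 0.5707 -0.1175  0.0257]
wrist frame_front 0.68 [321.6 256.9] [ 0.5686 -0.1171  0.0256]
wrist front_corner 0.91 [175.7 310.7] [ 0.5567 -0.1629  0.0774]
wrist jig_corner 0.64 [176.6 310.5] [ 0.557  -0.163   0.0768]
wrist stop_tab 0.69 [ 84.3 169. ] [ 0.512  -0.1966  0.0517]
wrist stop_face 0.72 [157.5 257.2] [ 0.5582 -0.1932  0.0289]
plane [ 0.0032516  -0.00232549  0.02549923]
-0.06 -0.03
-0.04 -0.0301
0.03 -0.03
0.06 -0.0299
-0.025 -0.0789 0.0722
-0.02 -0.0785 0.0719
-0.015 -0.0791 0.0717
-0.01 -0.0788 0.0716
stop slope [-0.0385819   0.04919949]
```

The front runs from y = -78 to +72 mm in the jig with its back edge at x = -30, so it's fully home. The push is about 20 N on each face and the stop is down. I'm handing it in.

```bash
python3 -c "
from h import *
print(bot.job_done()); st()"
```

```text
the job is handed in; nothing more can be done
None
the job is handed in; nothing more can be done
```

The job is handed in, though it returned no verdict: the end stop is folded down, and the front lies flat and home in the corner, still gripped and pressed at about 20 N against both the fence and the stop.

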